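Lift a polished stone egg with tongs and hold it over the viewing pad

TASK

A customer wants to see the polished stone egg without finger marks on it: take up the tongs, close their jaws on the egg, lift it off its stand and bring it over the round viewing pad. Finish while holding it there in the tongs, the egg over the pad and clearly lifted, at least 12 cm above the counter. Touch the egg with the tongs only and leave the stone ball and the crystal point where they stand.

Things in the scene. Friction and masses are not known exactly. Their poses are not given: they have to be found in the camera images.
- tongs_grip (a point): Steel tongs with dark rubber jaws, 200 mm long, 24 mm high, 90 g, lying flat, arms spread sideways, hinged 90 mm behind this point. This point is midway between the arms' two flat grip plates, half-way up (12 mm). x points from hinge to jaws, y across (the way the arms open), z up. Plates: 48 mm long, 24 mm high, 60 mm apart over their outer faces when free; squeeze them across y.
- tongs_tips (a point): midway between the two rubber jaws, half-way up, 90 mm ahead of tongs_grip along x, same axes. The jaws are shallow upright V pads 31 mm long, 24 mm high; free gap 64 mm at their middle, 55 mm at their ends. Each 1 mm of squeeze on the plates closes the jaws by 2 mm; they meet the egg when the plates are about 46 mm apart outside.
- jaw_left (a joint): closing angle of the left tong arm, rad: 0 free and open, about 0.08 closed on the egg, 0.16 shut. A spring opens the arms: 5 N on each plate at first, 8 N when closed on the egg. So plates squeezed a little (say to 54 mm) hold in the fingers with the jaws still open; opening the fingers wide drops the tongs.
- jaw_right (a joint): closing angle of the right tong arm, always equal to jaw_left
- egg_center (a point): centre (half-way up) of the polished brown stone egg, 34 mm across and 46 mm tall, blunt end down, about 75 g, standing upright and loose in its square wooden stand with its centre 45 mm above the counter
- egg_stand: dark wooden square stand with a hole, under the egg, fixed, 36 mm across, 26 mm high; the origin is the centre of its underside. It may stand left or right of the ball's stand.
- ball_center (a point): centre of the polished brown stone ball, 48 mm across, resting on a square stand 42 mm across and 26 mm high, like the egg's, its top 70 mm above the counter; leave it alone
- point: standing six-sided crystal point, 30 mm across and 75 mm tall, beyond the stands; origin at the centre of its underside; leave it alone
- pad: round flat black viewing pad, 150 mm across and 4 mm thick, fixed on the counter on the robot's left; origin at the centre of its underside
Not all that is in view belongs to the job. Of the things that look like the part that bears tongs_grip, take the one that is farthest to the robot's right at the start. Leave any green look-alike of the pad alone.

How it is judged:
On the way, in this order (a step that is already met when the one before it is completed fails the run):
1. the tongs are picked up in the fingers while the egg still stands in its stand (height (world z) of tongs_grip above 0.035 m and contact force between tongs and the fingers above 1 N and distance of egg_center from where it was at the start of the episode below 0.015 m), for 0.2 s.
2. the egg is lifted off its stand between the jaws of the tongs (height (world z) of egg_center above 0.07 m and contact force between egg and jaw_left above 0.3 N and contact force between egg and jaw_right above 0.3 N and contact force between egg and egg_stand below 0.05 N), for 0.2 s.
At the end, for the whole second after the job is handed in: The egg is gripped between both jaws (over 0.3 N each, within 30 mm of their middle), the tongs are held in the fingers, the egg centre is over 120 mm above the counter and within 75 mm of the pad centre seen from above, and the egg is still (under 50 mm/s) (height (world z) of egg_center above 0.12 m and horizontal distance between egg_center and pad below 0.075 m and contact force between egg and jaw_left above 0.3 N and contact force between egg and jaw_right above 0.3 N and distance between egg_center and tongs_tips below 0.03 m and contact force between tongs and the fingers above 1 N and linear speed of egg below 0.05 m/s); the arm keeps its last pose, push and grip.
It fails at once if the robot touches the egg itself (contact force between egg and the fingers above 0.3 N or contact force between egg and the arm above 0.3 N).
It fails at once if the stone ball is disturbed (moved more than 15 mm) (distance of ball_center from where it was at the start of the episode above 0.015 m).
It fails at once if the crystal point is disturbed (moved more than 15 mm) (distance of point from where it was at the start of the episode above 0.015 m).
It also fails if it takes over 42 s, if anything falls off the work surface, if the arm or the gripper's body presses on something with over 40 N, if the wrist force passes 120 N, or if a joint passes its speed limit or range.

ROBOT

A 6-joint arm with a two-finger parallel gripper is mounted at the origin on the work surface. World frame = base frame: x ahead of the robot, y to its left, z up, the work surface at z = 0. Lengths are in m, angles in rad, forces in N, time in s.
With the tool pointing down it reaches from about 0.325 to 0.775 m from the base axis. Payload 5.5 kg.
Tool frame: the origin (TCP) lies at the very end of the fingers, on their centre line; the grasp point (between the pads) lies 19 mm behind it; y points along the fingers, z is the direction in which the jaws open and shut, and the axes are right-handed (so a half turn about y gives the same grasp; the last joint's range is limited). The gripper opens to 85 mm and grips with 20 to 120 N. Pads are 22 mm wide; open, the fingers measure 114 mm over their backs; the gripper's body (76 mm by 85 mm) begins 54 mm behind the grasp point. The pads swing forward as they close: fully open they stand 13 mm farther back than shut.
Start: joints at [-1.243, 0.091, 1.231, -0, 1.82, -0.057], TCP at [0.225, -0.556, 0.231] pointing down, gripper open.
Joint ranges: [-2.87, 2.87], [-0.86, 2.18], [0.17, 2.46], [-1.51, 4.65], [0.06, 2.69], [-2.65, 2.65]. Speed limits (rad/s): [2.57, 2.57, 3.01, 3.14, 3.14, 3.14].

INTERFACE

Orientations are given as a unit quaternion [x, y, z, w].
In Python, from station import ctrl gives the robot as it stands. The module is installed in compiled form; this text tells all that it offers.
- The arm moves only by the shell command python3 -m inch 'ROWS' [FORCE]. ROWS is a JSON object of lists of equal length, an entry for each row: "claw": the opening, from -1 (shut) to 1 (fully open); "xyz": the shift along the tool's x, y, z in mm, a list of three; "turn": the turn about the tool's y in rad. A call has exactly 8 rows; each row shifts and turns the commanded pose from where the row before left it, along the tool's axes as they then stand; what a row does not reach is not made up. A row lasts 1/10 s, in which the tool goes at most 50 mm and 8.59 degrees, less where a joint would pass 70% of its speed; a pose out of reach is approached as far as the arm can. A call with a gripper value outside its range is refused whole. The fingers move at their own pace and stop on an object; FORCE is the grip in N (left out, the last holds). Time passes only in rows, so rows that do not move let the fingers close, or fill a call up. It gives the time, the measured TCP pose, the force and the opening at its end, in the units of the state.
- ctrl.observe(): the state, without advancing time (a new reading comes with each control period).
- ctrl.capture(name): name is "side" or "top" or "wrist"; returns a dict with "frame" (400x640x3 uint8, red, green, blue), "z_map" (400x640 float32, m along the optical axis (not along the pixel's ray), 0 where there is no reading), "intrinsics" (3x3 intrinsics, pixels), "position" and "rotation" of the camera in the world; the wrist camera has in their place "T_tool_cam" (4x4, takes a point from camera to tool coordinates, whose origin is the TCP and whose axes are the tool frame's). Camera axes: x right, y down, z forward; pixel columns grow to the right and rows downward; lengths in m; the calibration is good to about 2 mm. A picture is of the moment at which its call begins: read the wrist's pose just before it.
- ctrl.job_done(): hands the job in, once; it reports no verdict.
Trained networks look in a picture, given as the dict that the camera call returned (one of the last four; its "shot" number tells which), for a name from the list of things; names that differ only in an ending like _2 or _b are one class to them, and where a whole thing is asked for, a point or a joint stands for the part that bears it (a point fixed in the world has none). Each returns a list of dicts, best first, with "conf" (0 to 1); they miss things now and then, are a little off and sometimes report something else, mostly with a low value. They report only what shows in the picture. A call takes as long as a camera call. They do not tell look-alikes from the thing itself.
- ctrl.find_in(picture, target): "bbox" ([left, top, right, bottom] in pixels, round what is visible of it).
The state is a dict: "clock": time; "qpos": joint angles; "joint_velocities": joint speeds; "joint_efforts": joint torques, N m; "eef_pos": TCP position; "orientation": TCP orientation; "force": force on the tool from outside, world axes, zero at the start; "wrist_torque": the same for the moment, N m; "grip_width": finger opening in m.
Only numpy, scipy, OpenCV 4.12 (cv2) and the standard library are available. Lean on these libraries where they do the work, as an engineer would, in place of code of your own. Each camera call takes 0.05 s, during which the arm holds its last target. There are 200 camera calls.

## Working session

There is one attempt and no reset: what is moved stays moved. The work goes in short steps, Python scripts to look and compute and a shell command to move; the robot and the scene stay as the last step left them, time stands still between calls to the robot, and variables do not carry over. Pictures are saved under pics/ and viewed, about 8 in all and at most 12, crops included, and the job is handed in when it is done.

```bash
mkdir -p pics; cat > h.py <<'E'
import numpy as np, cv2
from station import ctrl
from scipy.spatial.transform import Rotation as R
def cloud(p, st=None):
    z=p["z_map"]; K=np.array(p["intrinsics"]); v,u=np.mgrid[:z.shape[0],:z.shape[1]]
    P=np.stack([(u-K[0,2])*z/K[0,0],(v-K[1,2])*z/K[1,1],z],-1)
    if "T_tool_cam" in p:
        T=np.array(p["T_tool_cam"]); P=P@T[:3,:3].T+T[:3,3]
        P=P@R.from_quat(st["orientation"]).as_matrix().T+np.array(st["eef_pos"])
    else:
        r=np.array(p["rotation"]); r=r if r.shape==(3,3) else R.from_quat(r).as_matrix()
        P=P@r.T+np.array(p["position"])
    P[z==0]=np.nan
    return P
def save(p,name,box=None,s=1):
    im=p["frame"][:,:,::-1]
    if box: im=im[box[1]:box[3],box[0]:box[2]]
    cv2.imwrite("pics/"+name,cv2.resize(im,None,fx=s,fy=s,interpolation=cv2.INTER_CUBIC))
E
python3 - <<'E'
from h import *
s=ctrl.observe(); print({k:np.round(v,3).tolist() for k,v in s.items()})
p=ctrl.capture("top"); save(p,"top.png"); C=cloud(p); np.save("top.npy",C)
print(p["position"],np.round(p["rotation"],2).tolist())
for t in ["tongs_grip","egg_center","egg_stand","ball_center","point","pad"]:
    for d in ctrl.find_in(p,t):
        b=np.array(d["bbox"]).astype(int); c=C[b[1]:b[3]+1,b[0]:b[2]+1].reshape(-1,3)
        m=C[(b[1]+b[3])//2,(b[0]+b[2])//2]
        print(t,round(d["conf"],2),b,"mid",np.round(m,3),"top",np.round(np.nanpercentile(c[:,2],98),3))
E
```

```text
{'clock': 0.0, 'qpos': [-1.243, 0.092, 1.232, -0.0, 1.82, -0.057], 'joint_velocities': [-0.001, 0.001, -0.001, -0.001, -0.002, -0.001], 'joint_efforts': [-0.001, -45.874, -41.802, 0.0, 0.012, 0.0], 'eef_pos': [0.225, -0.556, 0.23], 'orientation': [-0.135, 0.695, -0.693, 0.135], 'force': [-0.408, -0.556, 0.618], 'wrist_torque': [0.054, -0.003, 0.03], 'grip_width': 0.085}
[0.41877244 0.04853318 0.92502515] [0.71, -0.7, 0.05, -0.05]
tongs_grip 0.83 [360 208 394 297] mid [ 0.402 -0.093  0.001] top 0.026
tongs_grip 0.72 [435 192 467 273] mid [ 0.454 -0.28  -0.   ] top 0.025
tongs_grip 0.6 [221 272 305 323] mid [ 0.288  0.189 -0.001] top 0.025
egg_center 0.62 [287 168 304 178] mid [0.587 0.112 0.065] top 0.067
ball_center 0.87 [346 138 367 155] mid [ 0.655 -0.033  0.066] top 0.07
point 0.59 [434 193 465 273] mid [ 0.452 -0.276 -0.004] top 0.025
point 0.45 [337  89 346 106] mid [0.783 0.003 0.055] top 0.07
pad 0.94 [200 169 258 232] mid [0.527 0.283 0.001] top 0.007
pad 0.72 [124 196 185 258] mid [0.456 0.468 0.003] top 0.008
```

View pics/top.png

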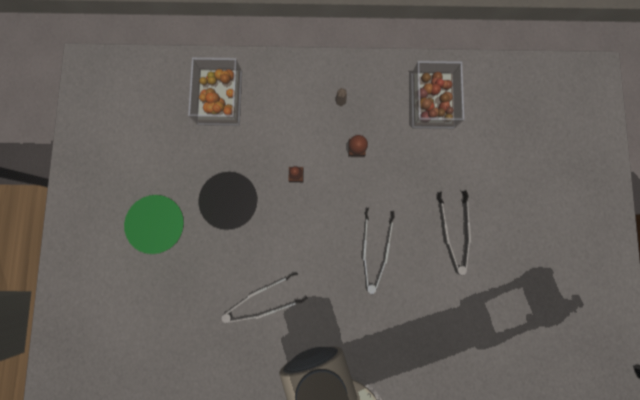

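```bash
python3 - <<'E'
from h import *
C=np.load("top.npy")
im=cv2.imread("pics/top.png")
def pts(b,lo,hi):
    c=C[b[1]:b[3],b[0]:b[2]].reshape(-1,3); return c[(c[:,2]>lo)&(c[:,2]<hi)]
for n,b,lo,hi in [("egg",(280,155,312,188),.045,.08),("eggstand",(280,155,312,188),.018,.032),("ball",(338,130,375,165),.045,.08)]:
    c=pts(b,lo,hi); print(n,len(c),c.min(0).round(3),c.max(0).round(3),c.mean(0).round(3))
for n,b in [("t1",(350,200,405,305)),("t2",(425,180,478,283)),("t3",(212,262,315,333))]:
    c=pts(b,.012,.035); r=cv2.minAreaRect(c[:,:2].astype(np.float32)); print(n,len(c),r,c.mean(0))
for n,b in [("padA",(200,169,258,232)),("padB",(124,196,185,258))]:
    print(n,im[(b[1]+b[3])//2,(b[0]+b[2])//2])
for n,b in [("padA",(190,160,268,242)),("padB",(114,186,195,268))]:
    sub=im[b[1]:b[3],b[0]:b[2]].max(2); m=(sub<70); c=C[b[1]:b[3],b[0]:b[2]][m]; print(n,np.nanmin(c,0),np.nanmax(c,0))
E
```

```text
egg 125 [0.578 0.099 0.045] [0.607 0.129 0.069] [0.59  0.113 0.059]
eggstand 70 [0.574 0.097 0.021] [0.61  0.132 0.029] [0.586 0.112 0.025]
ball 293 [ 0.642 -0.062  0.046] [ 0.687 -0.017  0.071] [ 0.662 -0.038  0.061]
t1 422 ((0.4053552746772766, -0.08656591176986694), (0.07110186666250229, 0.20404022932052612), 83.59066772460938) [ 0.3971306  -0.08617026  0.02259573]
t2 596 ((0.4541122615337372, -0.2874809801578522), (0.20441743731498718, 0.07180488854646683), 4.646968841552734) [ 0.4479176  -0.28773446  0.02117453]
t3 396 ((0.2780267000198364, 0.18679285049438477), (0.07008051872253418, 0.20547719299793243), 23.36363983154297) [0.27084195 0.19691531 0.02327647]
padA [42 43 45]
padB [ 59 111  51]
padA [ 0.4556258   0.21368669 -0.00079952] [0.59941236 0.36021107 0.0108413 ]Traceback (most recent call last):
  File "<stdin>", line 13, in <module>
    res = np.fmin.reduce(a, axis=axis, out=out, **kwargs)
ValueError: zero-size array to reduction operation fmin which has no identity
```

Candidates for the tongs, all alike: (377,252), (452,233) and (263,297). The pair at (452,233), y≈-0.29, is farthest to the robot's right (image right is -y), so it is the one meant. The egg is on its stand at (296,174), the ball at (357,145) and the crystal point at (342,97). The black pad is at (228,200), and the green one at (154,224) is the decoy.

```bash
cat >> h.py <<'E'
def plan(target, yaw):
    """shift (mm, tool axes now) and turn so tool z lies along tongs y (yaw of tongs x)"""
    s=ctrl.observe(); M=R.from_quat(s["orientation"]).as_matrix()
    d=M.T@(np.array(target)-s["eef_pos"])*1000
    zt=np.array([-np.sin(yaw),np.cos(yaw),0]); z=M[:,2]
    best=[]
    for sg in (1,-1):
        a=M.T@(sg*zt); best.append(np.arctan2(a[0],a[2]))   # turn about y: z->x*sin+z*cos
    t=min(best,key=abs)
    M2=M@R.from_rotvec([0,t,0]).as_matrix(); d2=M2.T@(np.array(target)-s["eef_pos"])*1000
    print("t",round(s["clock"],2),"pos",np.round(s["eef_pos"],4),"q6",round(s["qpos"][5],2),"w",round(s["grip_width"],4),"F",np.round(s["force"],1))
    print("axes x,y,z",M.T.round(2).tolist()); print("turn opts",np.round(best,3),"shift before turn",d.round(1),"after turn",d2.round(1))
E
python3 - <<'E'
from h import *
im=cv2.imread("pics/top.png"); c=[cv2.resize(im[80:300,270:490],None,fx=2.6,fy=2.6,interpolation=cv2.INTER_CUBIC)]
cv2.imwrite("pics/crop.png",c[0])
plan([.449,-.288,.2],np.radians(4.6))
E
```

```text
t 0.35 pos [ 0.2252 -0.5561  0.231 ] q6 -0.06 w 0.0852 F [-0.1  0.4 -0.1]
axes x,y,z [[-0.93, -0.38, -0.0], [-0.0, 0.0, -1.0], [0.38, -0.93, -0.0]]
turn opts [-2.837  0.305] shift before turn [-308.    31.1 -164.4] after turn [-244.6   31.1 -249.2]
```

View pics/crop.png

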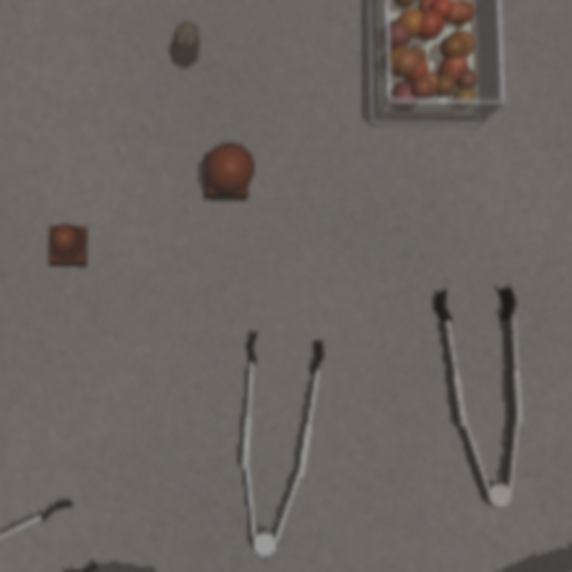

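The crop shows the right pair, with dark jaws at crop (440,300) and (507,300) and its hinge at (500,495), pointing away from the robot. I'm moving above it.

```bash
python3 -m inch '{"claw":[1,1,1,1,1,1,1,1],"xyz":[[0,0,0],[0,0,0],[0,0,0],[-33,3,-33],[-33,3,-33],[-33,3,-33],[-33,3,-33],[-33,3,-33]],"turn":[0.1,0.1,0.1,0,0,0,0,0]}' 20
python3 -m inch '{"claw":[1,1,1,1,1,1,1,1],"xyz":[[-33,3,-33],[-33,3,-33],[-20,2,-20],[0,0,0],[0,0,0],[0,0,0],[0,0,0],[0,0,0]],"turn":[0,0,0,0,0,0,0,0]}'
python3 - <<'E'
from h import *
plan([.449,-.288,.12],np.radians(4.6))
s=ctrl.observe(); p=ctrl.capture("wrist"); save(p,"w1.png"); C=cloud(p,s)
m=(C[...,2]>.012)&(C[...,2]<.035)&(C[...,0]>.3)&(C[...,0]<.6)&(C[...,1]<-.2)&(C[...,1]>-.38)
c=C[m]; r=cv2.minAreaRect(c[:,:2].astype(np.float32)); print(len(c),r)
# axis midline per x slice
for x in np.arange(c[:,0].min(),c[:,0].max(),.012):
    q=c[(c[:,0]>=x)&(c[:,0]<x+.012)]
    if len(q)>3: print(round(x+.006,3),q[:,1].min().round(4),q[:,1].max().round(4),"mid",((q[:,1].min()+q[:,1].max())/2).round(4),"z",q[:,2].max().round(3),len(q))
E
```

```text
clock: 1.15
eef_pos: [0.3765, -0.3763, 0.2163]
orientation: [0.03, -0.706, 0.707, -0.03]
force: [0.9, -0.4, -0.0]
grip_width: 0.0853
clock: 1.95
eef_pos: [0.4535, -0.2857, 0.2084]
orientation: [0.029, -0.706, 0.707, -0.029]
force: [0.1, 0.7, -1.0]
grip_width: 0.0855
t 1.95 pos [ 0.4535 -0.2857  0.2084] q6 0.86 w 0.0855 F [ 0.1  0.7 -1. ]
axes x,y,z [[-1.0, -0.08, -0.0], [0.0, -0.0, -1.0], [0.08, -1.0, 0.0]]
turn opts [-3.139e+00  3.000e-03] shift before turn [ 4.7 88.4  1.9] after turn [ 4.7 88.4  1.9]
1975 ((0.4561978876590729, -0.28936994075775146), (0.20517712831497192, 0.07084320485591888), 4.754035472869873)
0.36 -0.3063 -0.2849 mid -0.2956 z 0.027 141
0.372 -0.3078 -0.2817 mid -0.2948 z 0.027 221
0.384 -0.3099 -0.2774 mid -0.2937 z 0.027 76
0.396 -0.3111 -0.2742 mid -0.2927 z 0.027 81
0.408 -0.3132 -0.2701 mid -0.2916 z 0.027 85
0.42 -0.3152 -0.2672 mid -0.2912 z 0.027 87
0.432 -0.3191 -0.2608 mid -0.29 z 0.027 117
0.444 -0.3194 -0.2601 mid -0.2897 z 0.027 118
0.456 -0.319 -0.2583 mid -0.2887 z 0.026 116
0.468 -0.3188 -0.2566 mid -0.2877 z 0.027 129
0.48 -0.3184 -0.2559 mid -0.2872 z 0.027 108
0.492 -0.3171 -0.2542 mid -0.2857 z 0.027 92
0.504 -0.3168 -0.2525 mid -0.2847 z 0.027 96
0.516 -0.3165 -0.2509 mid -0.2837 z 0.027 99
0.528 -0.3162 -0.2493 mid -0.2827 z 0.027 121
0.54 -0.3175 -0.2466 mid -0.2821 z 0.027 137
0.552 -0.3173 -0.2474 mid -0.2823 z 0.027 131
0.564 -0.3138 -0.3096 mid -0.3117 z 0.027 20
```

View pics/w1.png

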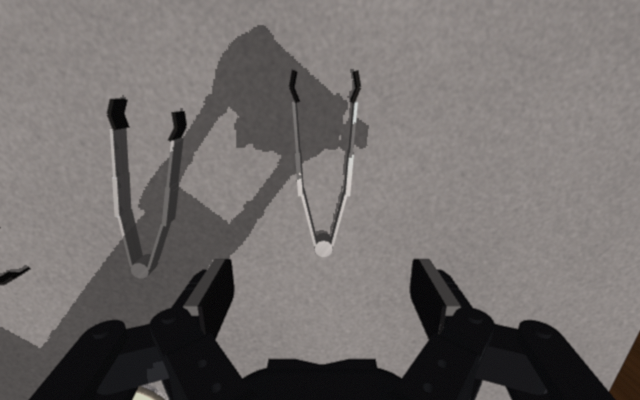

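Measured from close by: grip point about (0.453, -0.2887), yaw 4.7°, plates 60 mm apart outside, which matches the description. Top and wrist views agree within 2 mm. I'm descending.

```bash
python3 -m inch '{"claw":[1,1,1,1,1,1,1,1],"xyz":[[0.5,35,3],[0,35,0],[0,35,0],[0,35,0],[0,35,0],[0,25,0],[0,4,0],[0,0,0]],"turn":[0,0,0,0,0,0,0,0]}'
python3 -m inch '{"claw":[0.27,0.27,0.27,0.27,0.27,0.27,0.27,0.27],"xyz":[[0,0,0],[0,0,0],[0,0,0],[0,0,0],[0,0,0],[0,0,0],[0,0,0],[0,0,0]],"turn":[0,0,0,0,0,0,0,0]}'
```

```text
clock: 2.8
eef_pos: [0.4533, -0.2879, 0.004]
orientation: [-0.03, 0.707, -0.706, 0.029]
force: [0.4, 0.0, 0.2]
grip_width: 0.0857
clock: 3.6
eef_pos: [0.4556, -0.289, 0.0074]
orientation: [0.028, -0.705, 0.708, -0.032]
force: [0.5, 0.2, 5.7]
grip_width: 0.0543
```

```bash
python3 -m inch '{"claw":[0.25,0.25,0.25,0.25,0.25,0.25,0.25,0.25],"xyz":[[0,-5,0],[0,-15,0],[0,-20,0],[0,-25,0],[0,-25,0],[0,-15,0],[0,-5,0],[0,0,0]],"turn":[0,0,0,0,0,0,0,0]}'
python3 - <<'E'
from h import *
plan([.42,.10,.15],np.radians(6))
s=ctrl.observe(); p=ctrl.capture("wrist"); save(p,"w2.png"); C=cloud(p,s)
T=np.array(s["eef_pos"]); M=R.from_quat(s["orientation"]).as_matrix()
L=(C-T)@M  # tool coords
m=(C[...,2]>.05)&(L[...,0]<-.02)&(L[...,0]>-.2)&(abs(L[...,2])<.05)
c=L[m]*1000
for x in np.arange(-130,-20,10):
    q=c[(c[:,0]>=x)&(c[:,0]<x+10)]
    if len(q)>3: print(x+5,"z",q[:,2].min().round(1),q[:,2].max().round(1),"y min/med",q[:,1].min().round(1),np.median(q[:,1]).round(1),len(q))
E
```

```text
clock: 4.4
eef_pos: [0.454, -0.288, 0.1149]
orientation: [0.03, -0.706, 0.707, -0.03]
force: [0.3, 0.3, -1.3]
grip_width: 0.053
t 4.4 pos [ 0.454  -0.288   0.1149] q6 0.86 w 0.053 F [ 0.3  0.3 -1.3]
axes x,y,z [[-1.0, -0.08, -0.0], [0.0, -0.0, -1.0], [0.08, -1.0, 0.0]]
turn opts [ 3.122 -0.02 ] shift before turn [   1.   -35.3 -389.4] after turn [  -6.7  -35.3 -389.4]
-105 z -24.5 28.4 y min/med -19.1 -16.6 535
-95 z -27.4 31.1 y min/med -19.3 -16.4 1250
-85 z -27.7 31.1 y min/med -19.3 -16.6 1098
-75 z -25.4 28.8 y min/med -19.5 -16.7 939
-65 z -25.4 28.7 y min/med -19.1 -15.9 807
-55 z -25.4 28.3 y min/med -19.4 -15.7 748
-45 z -25.3 28.0 y min/med -19.2 -15.8 696
-35 z -25.3 27.5 y min/med -19.1 -15.6 652
-25 z -26.2 28.1 y min/med -95.0 -16.2 798
```

View pics/w2.png

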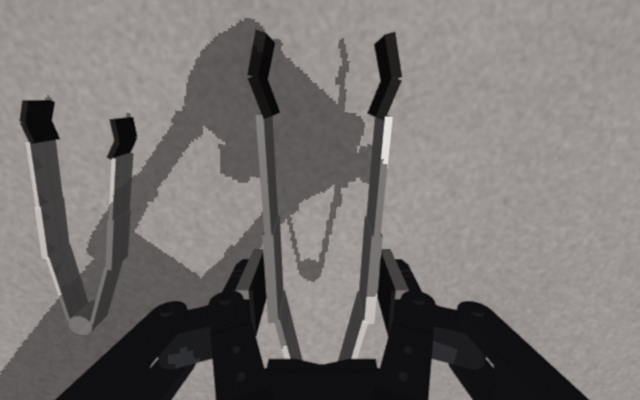

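The tongs are held level with open jaws, at image (262,72) and (386,72). Next I'm carrying them to a standoff in front of the egg.

```bash
python3 -m inch '{"claw":[0.25,0.25,0.25,0.25,0.25,0.25,0.25,0.25],"xyz":[[0,0,-8],[0,0,-16],[0,0,-24],[0,0,-32],[0,0,-36],[0,0,-36],[0,0,-36],[0,0,-36]],"turn":[0,0,0,0,0,0,0,0]}'
python3 -m inch '{"claw":[0.25,0.25,0.25,0.25,0.25,0.25,0.25,0.25],"xyz":[[0,0,-36],[0,0,-36],[0,0,-32],[0,0,-28],[0,0,-18],[0,0,-10],[0,0,-5],[0,0,0]],"turn":[0,0,0,0,0,0,0,0]}'
python3 -m inch '{"claw":[0.25,0.25,0.25,0.25,0.25,0.25,0.25,0.25],"xyz":[[0,0,0],[0,10,0],[0,20,0],[0,20,0],[0,17,0],[0,8,0],[0,0,0],[0,0,0]],"turn":[0,0,0,0,0,0,0,0]}'
python3 - <<'E'
from h import *
plan([.5012,.1083,.040],np.radians(4.7))
s=ctrl.observe(); p=ctrl.capture("wrist"); save(p,"w3.png"); C=cloud(p,s)
T=np.array(s["eef_pos"]); M=R.from_quat(s["orientation"]).as_matrix()
L=(C-T)@M*1000
for t in ["egg_center","egg_stand","tongs_tips"]:
    for d in ctrl.find_in(p,t):
        b=np.array(d["bbox"]).astype(int); c=L[b[1]:b[3]+1,b[0]:b[2]+1].reshape(-1,3); c=c[~np.isnan(c[:,0])]
        w=C[b[1]:b[3]+1,b[0]:b[2]+1].reshape(-1,3)
        k=(w[:,2]>.035)&(w[:,2]<.08); k2=k&(w[:,0]>.56)
        q=(w[k2]-T)@M*1000
        print(t,round(d["conf"],2),b,len(q), "" if len(q)<5 else ("min",q.min(0).round(1),"max",q.max(0).round(1),"world max z",w[k2][:,2].max().round(4),"wmean",w[k2].mean(0).round(4)))
m=(L[...,0]<-75)&(L[...,0]>-110)&(abs(L[...,2])<45)&(L[...,1]<0)
c=L[m]; print("jaws z",c[:,2].min().round(1),c[:,2].max().round(1),"x min",c[:,0].min().round(1),"top y",np.percentile(c[:,1],2).round(1))
E
```

```text
clock: 5.25
eef_pos: [0.4336, -0.0622, 0.1134]
orientation: [-0.031, 0.707, -0.706, 0.03]
force: [0.9, 0.6, -0.8]
grip_width: 0.0532
clock: 6.05
eef_pos: [0.4205, 0.1001, 0.1139]
orientation: [0.03, -0.706, 0.707, -0.03]
force: [0.3, 0.3, -0.2]
grip_width: 0.0537
clock: 6.85
eef_pos: [0.4212, 0.0996, 0.0397]
orientation: [-0.03, 0.706, -0.706, 0.03]
force: [-0.9, 0.4, -1.3]
grip_width: 0.0534
t 6.85 pos [0.4212 0.0996 0.0397] q6 1.64 w 0.0534 F [-0.9  0.4 -1.3]
axes x,y,z [[-1.0, -0.08, -0.0], [0.0, 0.0, -1.0], [0.08, -1.0, 0.0]]
turn opts [-3.139e+00  2.000e-03] shift before turn [-80.5  -0.2  -2. ] after turn [-80.5  -0.2  -2.2]
tongs_tips 0.98 [185 316 305 383] 0 
tongs_tips 0.68 [529 104 640 393] 0 
tongs_tips 0.58 [247  29 400 357] 0 
jaws z -27.4 31.2 x min -105.1 top y -18.7
```

View pics/w3.png

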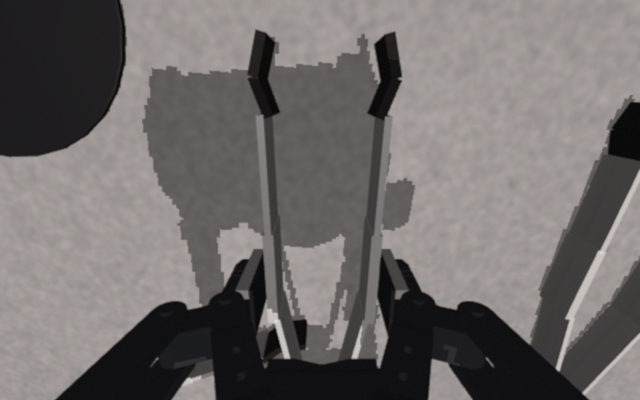

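The egg is still out of view beyond the top edge. The jaws are at (262,72) and (386,72), and the pad edge is at upper left. I'm advancing 35 mm and looking again with the top and wrist cameras.

```bash
python3 -m inch '{"claw":[0.25,0.25,0.25,0.25,0.25,0.25,0.25,0.25],"xyz":[[-5,0,-2],[-10,0,0],[-10,0,0],[-10,0,0],[0,0,0],[0,0,0],[0,0,0],[0,0,0]],"turn":[0,0,0,0,0,0,0,0]}'
python3 - <<'E'
from h import *
plan([.5012,.1083,.040],np.radians(4.7))
s=ctrl.observe(); a=ctrl.capture("wrist"); p=ctrl.capture("top"); C=cloud(p)
q=ctrl.capture("side"); D=cloud(q)
T=np.array(s["eef_pos"]); M=R.from_quat(s["orientation"]).as_matrix()
for n,c in(("top",C),("side",D)):
    w=c.reshape(-1,3); k=(abs(w[:,0]-.592)<.04)&(abs(w[:,1]-.114)<.05)&(w[:,2]>.03)&(w[:,2]<.09); w=w[k]; L=(w-T)@M*1000
    e=L[(L[:,0]<-111)]; j=L[(L[:,0]>-108)]
    for nn,g in(("egg",e),("jaw",j)):
        if len(g): print(n,nn,len(g),g.min(0).round(1),g.max(0).round(1))
f=a["frame"]; t=p["frame"][140:250,250:360]; K=q["intrinsics"]
r=np.array(q["rotation"]); uv=K@(r.T@(np.array([.57,.11,.04])-q["position"])); u,v=(uv[:2]/uv[2]).astype(int); print("side px",u,v)
x0=min(max(u-80,0),480); y0=min(max(v-60,0),280)
out=np.hstack([cv2.resize(f,(480,300)),cv2.resize(t,(300,300),interpolation=cv2.INTER_CUBIC)])
o2=cv2.resize(q["frame"][y0:y0+120,x0:x0+160],(400,300),interpolation=cv2.INTER_CUBIC)
o2=np.hstack([o2,np.zeros((300,380,3),np.uint8)])
cv2.imwrite("pics/mix.png",np.vstack([out,o2])[:,:,::-1])
E
```

```text
clock: 7.85
eef_pos: [0.4553, 0.1047, 0.0392]
orientation: [-0.03, 0.706, -0.706, 0.03]
force: [-0.1, 0.1, -1.6]
grip_width: 0.0535
t 7.85 pos [0.4553 0.1047 0.0392] q6 1.64 w 0.0535 F [-0.1  0.1 -1.6]
axes x,y,z [[-1.0, -0.08, 0.0], [-0.0, -0.0, -1.0], [0.08, -1.0, -0.0]]
turn opts [-3.139e+00  3.000e-03] shift before turn [-46.   -0.8   0.3] after turn [-46.   -0.8   0.2]
top egg 143 [-152.4  -30.1  -12.7] [-121.4    2.7   17.5]
top jaw 8 [-101.4  -18.9  -23.1] [-95.2  -7.4  27.2]
side egg 169 [-150.7  -29.7  -15.8] [-122.4    8.8   14.1]
side jaw 34 [-104.6  -17.4  -26.6] [-95.9   7.3  25.4]Traceback (most recent call last):
  File "<stdin>", line 12, in <module>
ValueError: matmul: Input operand 1 has a mismatch in its core dimension 0, with gufunc signature (n?,k),(k,m?)->(n?,m?) (size 3 is different from 4)
```

Top and side views agree that egg and jaws are aligned laterally within 0.5 mm, and in height within about 1 mm. The jaws need to go 47 mm forward. I'm advancing slowly and then looking before closing.

```bash
python3 -m inch '{"claw":[0.3,0.3,0.3,0.3,0.3,0.3,0.3,0.3],"xyz":[[-4,-1,0],[-8,0,0],[-8,0,0],[-8,0,0],[-8,0,0],[-7,0,0],[-4,0,0],[0,0,0]],"turn":[0,0,0,0,0,0,0,0]}'
python3 - <<'E'
from h import *
plan([.5012,.1083,.040],np.radians(4.7))
s=ctrl.observe(); a=ctrl.capture("wrist"); p=ctrl.capture("top"); q=ctrl.capture("side")
T=np.array(s["eef_pos"]); M=R.from_quat(s["orientation"]).as_matrix()
for n,c in(("wrist",cloud(a,s)),("top",cloud(p)),("side",cloud(q))):
    w=c.reshape(-1,3); L=(w-T)@M*1000; k=(w[:,2]>.032)&(L[:,0]<-65)&(L[:,0]>-125)&(abs(L[:,2])<45)&(w[:,2]<.085); L=L[k]; e=L[(abs(L[:,2]-1)<19)&(L[:,1]<-21)]
    j=L[abs(L[:,2]-1)>22]
    for nn,g in(("egg",e),("jaw",j)):
        if len(g): print(n,nn,len(g),g.min(0).round(1),g.max(0).round(1))
r=R.from_quat(q["rotation"]).as_matrix(); uv=np.array(q["intrinsics"])@(r.T@(np.array([.59,.11,.04])-q["position"])); u,v=(uv[:2]/uv[2]).astype(int); print("side px",u,v)
x0=min(max(u-60,0),520); y0=min(max(v-45,0),310)
out=np.hstack([cv2.resize(a["frame"],(480,300)),cv2.resize(p["frame"][140:230,250:340],(300,300),interpolation=cv2.INTER_CUBIC)])
o2=cv2.resize(q["frame"][y0:y0+90,x0:x0+120],(400,290),interpolation=cv2.INTER_CUBIC)
o2=np.hstack([o2,np.zeros((290,380,3),np.uint8)])
cv2.imwrite("pics/mix.png",np.vstack([out,o2])[:,:,::-1])
E
```

```text
clock: 8.8
eef_pos: [0.5028, 0.1087, 0.0401]
orientation: [0.03, -0.706, 0.706, -0.03]
force: [-0.7, -0.6, -0.7]
grip_width: 0.0557
t 8.8 pos [0.5028 0.1087 0.0401] q6 1.63 w 0.0557 F [-0.7 -0.6 -0.7]
axes x,y,z [[-1.0, -0.08, 0.0], [-0.0, -0.0, -1.0], [0.08, -1.0, -0.0]]
turn opts [-3.139e+00  3.000e-03] shift before turn [1.7 0.1 0.3] after turn [1.6 0.1 0.3]
wrist egg 3202 [-103.7  -30.4   -7.8] [-80.9 -21.   14.8]
wrist jaw 4431 [-104.8  -20.6  -29.2] [-65.    6.7  33.3]
top jaw 2 [-85.8  -6.8  31.3] [-84.8   0.9  31.7]
side egg 33 [-97.2 -28.4  -8.8] [-82.  -21.1   7.5]
side jaw 102 [-104.4  -20.2  -32. ] [-65.1   5.9 -21.3]
side px 301 215
```

View pics/mix.png

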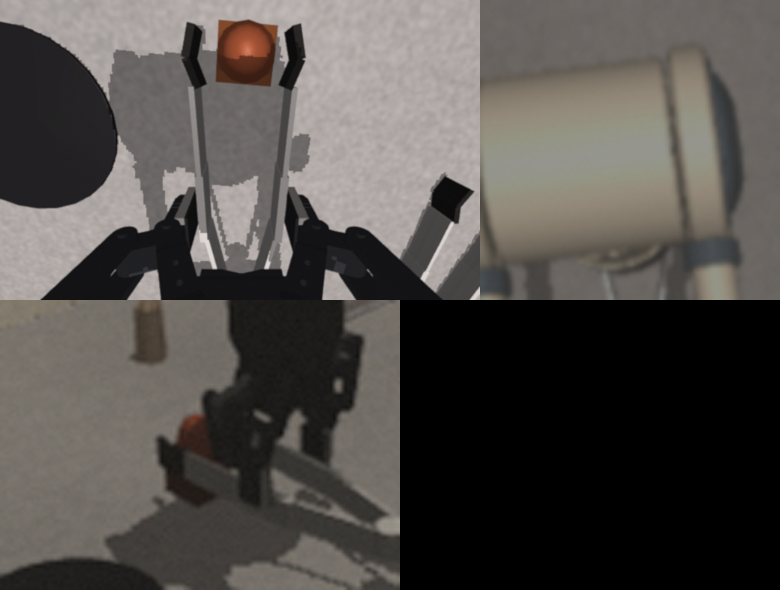

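The egg sits between the jaws at (247,52), with the jaws at (193,52) and (295,52). It is centred lengthwise and 1.5 mm off sideways. I'm correcting that and closing.

```bash
python3 -m inch '{"claw":[0.3,0.3,0.2,0.15,0.1,0.05,0,0],"xyz":[[0,0,1.5],[0,0,0],[0,0,0],[0,0,0],[0,0,0],[0,0,0],[0,0,0],[0,0,0]],"turn":[0,0,0,0,0,0,0,0]}' 40
python3 -m inch '{"claw":[-0.2,-0.2,-0.2,-0.2,-0.2,-0.2,-0.2,-0.2],"xyz":[[0,0,0],[0,0,0],[0,0,0],[0,0,0],[0,0,0],[0,0,0],[0,0,0],[0,0,0]],"turn":[0,0,0,0,0,0,0,0]}'
```

```text
clock: 9.75
eef_pos: [0.5026, 0.1072, 0.0403]
orientation: [0.03, -0.706, 0.706, -0.03]
force: [-0.1, -0.7, -0.4]
grip_width: 0.045
clock: 10.55
eef_pos: [0.5025, 0.1072, 0.0403]
orientation: [-0.03, 0.706, -0.706, 0.03]
force: [0.4, -0.4, -1.1]
grip_width: 0.0449
```

The fingers stopped at 44.9 mm, where about 46 was expected, so the jaws are on the egg. I'm lifting slowly.

```bash
python3 -m inch '{"claw":[-0.3,-0.3,-0.3,-0.3,-0.3,-0.3,-0.3,-0.3],"xyz":[[0,-2,0],[0,-4,0],[0,-8,0],[0,-10,0],[0,-10,0],[0,-10,0],[0,-10,0],[0,-10,0]],"turn":[0,0,0,0,0,0,0,0]}'
python3 -m inch '{"claw":[-0.3,-0.3,-0.3,-0.3,-0.3,-0.3,-0.3,-0.3],"xyz":[[0,-12,0],[0,-12,0],[0,-12,0],[0,-12,0],[0,-10,0],[0,-5,0],[0,0,0],[0,0,0]],"turn":[0,0,0,0,0,0,0,0]}'
python3 - <<'E'
from h import *
plan([.528-.092,.287-.007,.165],np.radians(4.7))
s=ctrl.observe(); a=ctrl.capture("wrist"); save(a,"w5.png")
T=np.array(s["eef_pos"]); M=R.from_quat(s["orientation"]).as_matrix()
w=cloud(a,s).reshape(-1,3); L=(w-T)@M*1000; k=(w[:,2]>.08)&(L[:,0]<-65)&(L[:,0]>-125); L=L[k]
for n,g in(("egg",L[(abs(L[:,2]-1)<15)]),("jaw",L[abs(L[:,2]-1)>20])):
    if len(g): print(n,len(g),g.min(0).round(1),g.max(0).round(1))
E
```

```text
clock: 11.35
eef_pos: [0.5026, 0.1072, 0.1054]
orientation: [-0.03, 0.706, -0.706, 0.03]
force: [-0.1, 0.3, -1.2]
grip_width: 0.045
clock: 12.15
eef_pos: [0.5024, 0.1072, 0.1668]
orientation: [0.03, -0.706, 0.706, -0.03]
force: [-0.5, 0.1, -1.4]
grip_width: 0.0452
t 12.15 pos [0.5024 0.1072 0.1668] q6 1.63 w 0.0452 F [-0.5  0.1 -1.4]
axes x,y,z [[-1.0, -0.08, 0.0], [-0.0, -0.0, -1.0], [0.08, -1.0, 0.0]]
turn opts [-3.139e+00  3.000e-03] shift before turn [  51.5    1.9 -177.8] after turn [  52.     1.9 -177.7]
egg 5254 [-108.9  -28.5  -14. ] [-73.9   9.1  16. ]
jaw 539 [-102.3  -17.1  -20.7] [-65.1  -8.8  24.7]
```

View pics/w5.png

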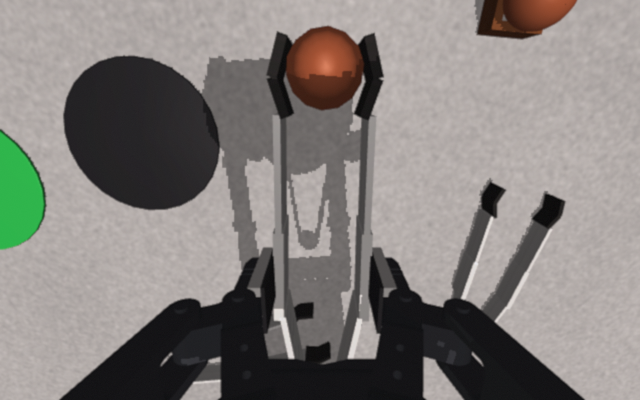

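The egg is off its stand between the jaws at (325,68), with its centre about 0.17 m up. The black pad is at (140,132). I'm carrying it over the pad gently.

```bash
python3 -m inch '{"claw":[-0.3,-0.3,-0.3,-0.3,-0.3,-0.3,-0.3,-0.3],"xyz":[[1,0,-4],[2,0,-8],[4,0,-13],[5,0,-16],[5,0,-16],[5,0,-16],[5,0,-16],[5,0,-16]],"turn":[0,0,0,0,0,0,0,0]}'
python3 -m inch '{"claw":[-0.3,-0.3,-0.3,-0.3,-0.3,-0.3,-0.3,-0.3],"xyz":[[5,0,-16],[5,0,-16],[4,0,-14],[3,0,-12],[2,0,-8],[1,0,-5],[0,0,-2],[0,0,0]],"turn":[0,0,0,0,0,0,0,0]}'
python3 -m inch '{"claw":[-0.3,-0.3,-0.3,-0.3,-0.3,-0.3,-0.3,-0.3],"xyz":[[0,0,0],[0,0,0],[0,0,0],[0,0,0],[0,0,0],[0,0,0],[0,0,0],[0,0,0]],"turn":[0,0,0,0,0,0,0,0]}'
python3 - <<'E'
from h import *
s=ctrl.observe(); a=ctrl.capture("wrist"); p=ctrl.capture("top"); save(a,"w6.png")
print(s["eef_pos"],s["grip_width"],s["force"])
im=a["frame"].astype(int)
for n,C,f in(("wrist",cloud(a,s),im),("top",cloud(p),p["frame"].astype(int))):
    k=(f[...,0]>1.6*f[...,2])&(f[...,0]>60)&(C[...,2]>.12)&(C[...,1]>.15); g=C[k]
    k2=(f.max(2)<70)&(abs(C[...,2]-.004)<.008)&(C[...,1]>.18); h=C[k2]
    for nn,g in(("egg",g),("pad",h)):
        if len(g): print(n,nn,len(g),np.percentile(g,1,0).round(3),np.percentile(g,99,0).round(3))
for t in ["egg_center","pad"]:
    C=cloud(p)
    for d in ctrl.find_in(p,t): b=np.array(d["bbox"]).astype(int); print(t,d["conf"],b,C[(b[1]+b[3])//2,(b[0]+b[2])//2])
E
```

```text
clock: 13.0
eef_pos: [0.4608, 0.2108, 0.1672]
orientation: [-0.03, 0.707, -0.706, 0.03]
force: [-0.2, 0.4, -2.0]
grip_width: 0.0449
clock: 13.8
eef_pos: [0.4358, 0.2801, 0.1672]
orientation: [0.03, -0.706, 0.707, -0.03]
force: [-0.5, -0.1, -1.9]
grip_width: 0.0448
clock: 14.6
eef_pos: [0.4356, 0.2802, 0.1673]
orientation: [0.03, -0.706, 0.706, -0.03]
force: [-0.1, 0.5, -1.5]
grip_width: 0.0448
[0.43563967 0.28019273 0.1672661 ] 0.044835799005919996 [-0.13870624  0.54048729 -1.53924133]
wrist egg 3677 [0.517 0.275 0.172] [0.543 0.299 0.195]
wrist pad 12534 [0.249 0.214 0.003] [0.594 0.356 0.009]
top egg 58 [0.518 0.279 0.188] [0.535 0.295 0.195]
top pad 2311 [ 0.24   0.2   -0.001] [0.596 0.352 0.008]
egg_center 0.7 [198 185 217 199] [0.52038888 0.28000168 0.19199939]
pad 0.96 [201 172 258 232] [0.52189738 0.28269337 0.00230687]
```

View pics/w6.png

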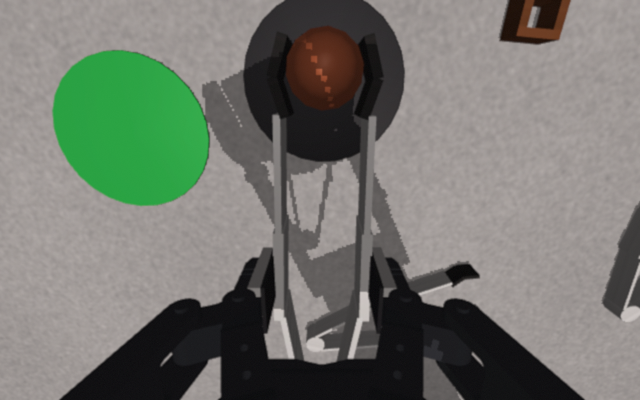

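The egg, at (325,68), is held in the jaws over the black pad. It is at about (0.529, 0.287), top 0.195 m and centre about 0.172 m. The pad centre is about (0.527, 0.285). I'm handing it in.

```bash
python3 -c "
from station import ctrl
print(ctrl.job_done())"
```

```text
the job is handed in; nothing more can be done
None
```

I picked up the rightmost tongs, closed them on the egg, lifted it off its stand and handed the job in with the egg held over the black pad. The hand-in gives no verdict.

**Last checks, at 14.6 s:**
- **Position:** the egg centre is about 0.17 m above the counter and within about 1 cm of the pad centre. The top and wrist cameras agree.
- **Grip:** the fingers held steady at 44.8 mm, against an expected 46 mm or so for jaws closed on the egg. The arm was at rest.
- **Not measured:** I couldn't read the force of each jaw on the egg. That the egg is gripped rests on the finger opening and the pictures.
- **Ball and crystal point:** I planned the path to stay clear of both and saw no sign of contact, but I didn't measure them again at the end.

No check failed. Two small things came up on the way. The fingertips pressed lightly on the counter (about 6 N) as they closed on the tongs, and I moved the jaws 1.5 mm sideways before closing on the egg.

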